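Clear the lock-up pieces and unhitch the hold-down bar

TASK

Clear the loose lock-up pieces from beside the hold-down bar: the steel quoin goes into the square bin and the wooden furniture piece into the long bin. Then pull the bar's latch sideways against its spring, lift the bar's socket at least 4 cm clear of its ball, and finish with the gripper still holding the bar up there; do not let go. Leave everything else lying where it is.

Things in the scene. Friction and masses are not known exactly. Their poses are not given: they have to be found in the camera images.
- bar_stand: fixed stand: grey plate 260 x 90 x 10 mm, a steel ball post in front (ball 36 mm across, centre 46 mm above the table, flat underside at 36 mm), a hinge at the back. Origin: on the table under the ball. x axis: along the plate from ball to hinge (hinge axis parallel to y at x = 190 mm, z = 54 mm); +y: the way the latch is pulled
- hold_down_bar (a joint): hinge of the dark steel bar, rad: 0 = down, its socket over the ball; grows as the front end rises (to 0.9), turning about +y of bar_stand. The bar weighs about 0.45 kg and falls back when let go
- latch (a joint): slide of the steel latch, m: 0 = shut, fork under the ball (bar lifts no more than 2 mm); grows along bar_stand's +y to 0.022; the fork is clear of the ball from 0.015. Its spring pushes it shut, 4 N at 0 and 8 N at 0.022. The latch rides on the bar and lifts with it, so the drawn latch can raise the bar
- tab (a point): grip point on the latch's upright steel tab, 10 mm thick along bar_stand's y, 30 mm wide along x; 104 mm above the table with the bar down, 30 mm to the +y side of the ball when shut. The tab stands free above the bar's head (top at 73 mm) up to a lip 14 x 36 mm, at 115 to 122 mm. Axes as bar_stand's; moves and tilts with latch and bar
- socket (a point): centre of the socket in the bar's front end; lies at the ball's centre, 46 mm above the table, while the bar is down
- quoin: steel quoin, a block 18 x 53 x 18 mm (x, y, z) with a round key hole on top; origin: centre of its underside
- wood_piece: wooden furniture piece, a flat bar 30 x 100 x 17 mm (x, y, z); origin: centre of its underside
- square_bin: fixed open wooden bin, square, 140 x 140 x 40 mm outside, walls and floor 6 mm; for the quoin; origin: centre of its underside
- long_bin: fixed open wooden bin, oblong, 100 x 170 x 40 mm (x, y, z) outside, walls and floor 6 mm; for the wooden piece; origin: centre of its underside
- eraser: bystander: eraser 21 x 42 x 11 mm; origin: centre of its underside
- pencil: bystander: pencil, 158 mm long; origin: centre of its underside
- quoin_key: bystander: steel T-shaped quoin key 70 x 105 x 10 mm; origin: centre of its underside
- loupe: bystander: black magnifier, 40 mm across and 40 mm high; origin: centre of its underside
- whetstone: bystander: whetstone 34 x 74 x 12 mm; origin: centre of its underside

How it is judged:
By the outcome, as a careful person would: the job done as asked, in the order asked, and still so for the second after the job is handed in, while the arm keeps its last pose, push and grip.
It also fails if it takes over 64 s, if anything falls off the work surface, if the arm or the gripper's body presses on something with over 40 N, if the wrist force passes 120 N, or if a joint passes its speed limit or range.

ROBOT

A 7-joint arm with a two-finger parallel gripper is mounted at the origin on a cart in front of the work surface, level with it; the furniture and walls round the work are solid. World frame = base frame: x ahead of the robot, y to its left, z up, the work surface at z = 0. Lengths are in m, angles in degrees, forces in N, time in s.
With the tool pointing down it reaches from about 0.425 to 0.875 m from the base axis. Payload 4.7 kg.
Tool frame: the origin (TCP) lies midway between the tips of the shut fingers; the grasp point (between the pads) lies 19 mm behind it; z points along the fingers, y is the direction in which the jaws open and shut (so a half turn about z gives the same grasp; the last joint's range is limited). The gripper opens to 87 mm and grips with 3 to 60 N. Pads are 19 mm wide; open, the fingers measure 117 mm over their backs; the gripper's body (75 mm by 190 mm) begins 51 mm behind the grasp point.
Start: joints at [-64.853, 18.392, -4.016, 83.108, 1.295, 78.541, -3.26], TCP at [0.268, 0.592, 0.223] pointing down, gripper open.
Joint ranges: [-163.93, 163.93], [-17.29, 119.83], [-79.2, 71.16], [3.27, 140.29], [-89.18, 269.18], [5.43, 117.66], [-154.24, 154.24]. Speed limits (degrees/s): [147.25, 147.25, 180, 180, 180, 180, 180].

INTERFACE

Orientations are given as [roll, pitch, yaw] about the fixed x, y, z axes, in that order (R = Rz(yaw) Ry(pitch) Rx(roll)).
In Python, from cell import env gives the robot as it stands. The module is installed in compiled form; this text tells all that it offers.
- The arm moves only by the tool servo_tool, never from a script. Its argument "plan" is a list of rows, each a list of 3 entries, a list of its own where there are three numbers: the opening, from 0 (shut) to 1 (fully open), then the shift along the tool's x, y, z in cm, then the turn, a rotation vector about the tool's x, y, z in degrees. A call has 1 to 20 rows; each row shifts and turns the pose as measured when the row begins, along the tool's axes as they then stand; what a row does not reach is not made up. A row lasts 1/12 s, in which the tool goes at most 41.7 mm and 7.16 degrees, less where a joint would pass 70% of its speed; a pose out of reach is approached as far as the arm can. A call is refused whole if a number of a shift passes 4.17 or a number of a turn 7.16, either way. A call with a gripper value outside its range is refused whole. The fingers move at their own pace and stop on an object; "force" is the grip in N (left out, the last holds). Time passes only in rows, so rows that do not move let the fingers close. It gives the time, the measured TCP pose, the force and the opening at its end, in the units of the state.
- env.get_obs(): the state, without advancing time (a new reading comes with each control period).
- env.read_camera(name): name is "scene" or "top" or "wrist"; returns a dict with "image" (480x640x3 uint8, blue, green, red), "fx", "fy", "cx", "cy" (pixels), "rvec" (rotation vector, rad) and "tvec" (3), from world to camera coordinates, as OpenCV has them; the wrist camera has in their place "T_tool_cam" (4x4, takes a point from camera to tool coordinates, whose origin is the TCP and whose axes are the flange's). Camera axes: x right, y down, z forward; pixel columns grow to the right and rows downward; lengths in m; the calibration is good to about 2 mm. A picture is of the moment at which its call begins: read the wrist's pose just before it. There is no depth.
- env.sign_off(): hands the job in, once; it reports no verdict.
The state is a dict: "time_s": time; "qpos": joint angles; "joint_velocities": joint speeds; "effort": joint torques, N m; "tool_pos": TCP position; "tool_rot": TCP orientation; "force": force on the tool from outside, world axes, zero at the start; "wrist_torque": the same for the moment, N m; "grip_width": finger opening in m.
Only numpy, scipy, OpenCV 4.12 (cv2) and the standard library are available. Lean on these libraries where they do the work, as an engineer would, in place of code of your own. Each camera call takes 0.05 s, during which the arm holds its last target. There are 200 camera calls.

## Working session

There is one attempt and no reset: what is moved stays moved. The work goes in short steps, Python scripts to look and compute and a tool call to move; the robot and the scene stay as the last step left them, time stands still between calls to the robot, and variables do not carry over. Pictures are saved under pics/ and viewed, about 8 in all and at most 12, crops included, and the job is handed in when it is done.

Besides the shell and the picture viewer there is one more tool, called after "Call:" as a command line: name --argument value ..., lists and objects as JSON in quotes. servo_tool: Moves the arm, as the interface text tells. Its arguments: {"type":"object","properties":{"plan":{"type":"array"},"force":{"type":"number"}},"required":["plan"]}

```bash
mkdir -p pics
cat > h.py <<'E'
import numpy as np, cv2
from scipy.spatial.transform import Rotation as R
from cell import env
def cam(n):
    o=env.get_obs(); c=env.read_camera(n)
    if n=="wrist":
        T=np.eye(4);T[:3,:3]=R.from_euler('xyz',o['tool_rot'],degrees=True).as_matrix();T[:3,3]=o['tool_pos']
        C=T@np.array(c['T_tool_cam']);Rc=C[:3,:3];p=C[:3,3]
    else:
        Rw=cv2.Rodrigues(np.array(c['rvec'],float))[0];Rc=Rw.T;p=-Rc@np.array(c['tvec'],float).ravel()
    return c['image'],(c['fx'],c['fy'],c['cx'],c['cy'],Rc,p)
def ray(K,u,v,z):
    fx,fy,cx,cy,Rc,p=K
    d=Rc@np.array([(u-cx)/fx,(v-cy)/fy,1]);return p+d*(z-p[2])/d[2]
def proj(K,X):
    fx,fy,cx,cy,Rc,p=K
    q=Rc.T@(np.array(X,float)-p);return np.array([fx*q[0]/q[2]+cx,fy*q[1]/q[2]+cy])
E
python3 - <<'E'
from h import *
import pickle
print({k:np.round(v,3) for k,v in env.get_obs().items()})
for n in("top","scene"):
    im,K=cam(n);cv2.imwrite(f"pics/{n}0.png",im);pickle.dump(K,open(f"pics/{n}.pkl","wb"));print(n,K[5],K[4].round(2).tolist())
E
```

```text
{'time_s': np.float64(0.0), 'qpos': array([-64.856,  18.439,  -4.015,  83.175,   1.294,  78.54 ,  -3.26 ]), 'joint_velocities': array([ 0.063, -0.032,  0.101,  0.018,  0.058, -0.003, -0.051]), 'effort': array([-0.0000e+00, -4.9129e+01, -4.0400e-01, -3.1253e+01, -6.4000e-02,
        4.4000e-02,  0.0000e+00]), 'tool_pos': array([0.268, 0.592, 0.221]), 'tool_rot': array([-1.79891e+02,  5.00000e-03,  1.55664e+02]), 'force': array([-0.024,  0.092,  0.279]), 'wrist_torque': array([-0.036, -0.038,  0.006]), 'grip_width': np.float64(0.087)}
top [ 0.2983234  -0.04634211  1.1817492 ] [[0.13, -0.97, 0.22], [-0.99, -0.12, 0.02], [0.0, -0.22, -0.98]]
scene [-0.23113012 -0.86510832  0.86270437] [[0.75, -0.37, 0.55], [-0.67, -0.41, 0.62], [-0.01, -0.83, -0.56]]
```

View pics/top0.png

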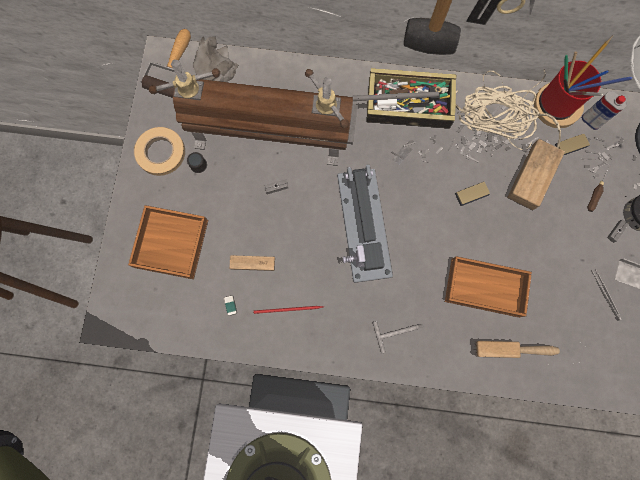

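View pics/scene0.png

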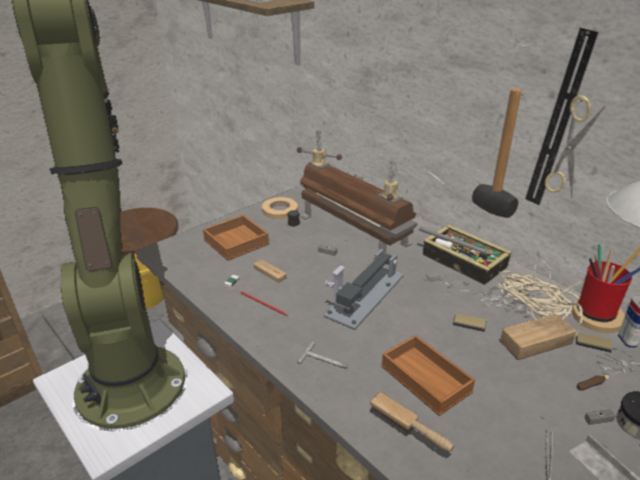

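The top view shows the quoin at about (276,186), wood piece (252,263), square bin (168,241), long bin (487,286) and stand plate around (365,225). The bar head is at (372,256) with the latch tab to its left at (347,260).

Run:
```python
from h import *
import pickle
im=cv2.imread("pics/top0.png");K=pickle.load(open("pics/top.pkl","rb"))
hsv=cv2.cvtColor(im,cv2.COLOR_BGR2HSV)
def meas(name,box,mask,z):
    x0,y0,x1,y1=box
    m=np.zeros_like(mask);m[y0:y1,x0:x1]=mask[y0:y1,x0:x1]
    cs=cv2.findContours(m,0,1)[0];c=max(cs,key=cv2.contourArea)[:,0,:]
    W=np.array([ray(K,u,v,z)[:2] for u,v in c],np.float32)
    (cx,cy),(w,h),a=cv2.minAreaRect(W*1000)
    P=cv2.boxPoints(((cx,cy),(w,h),a));e=P[1]-P[0] if np.linalg.norm(P[1]-P[0])>np.linalg.norm(P[2]-P[1]) else P[2]-P[1]
    print(name,len(c),round(cx),round(cy),"size",round(w),round(h),"long axis deg",round(np.degrees(np.arctan2(e[1],e[0]))%180,1))
sat=((hsv[...,1]>75)*255).astype('uint8')
meas("wood",(222,248,285,280),sat,.017)
meas("sq",(120,195,215,285),sat,.04)
meas("long",(435,245,540,325),sat,.04)
bg=cv2.medianBlur(im,31) 
d=(np.abs(im.astype(int)-bg).max(2)>14).astype('uint8')*255
meas("quoin",(258,172,295,200),d,.018)
for n,(u,v) in dict(pl1=(337,176),pl2=(373,170),pl3=(392,276),pl4=(355,282)).items(): print(n,(ray(K,u,v,.01)*1000).round())
print("tabcand",ray(K,345,260,.118).round(3))
big=cv2.resize(im[150:290,310:410],None,fx=4,fy=4,interpolation=2)
b2=cv2.resize(im[165:205,225:325],None,fx=4,fy=4,interpolation=2)
s=cv2.imread("pics/scene0.png");b3=cv2.resize(s[235:335,310:410],None,fx=4,fy=4,interpolation=2)
o=np.zeros((560,800,3),'uint8');o[:,:400]=big;o[:160,400:]=b2;o[160:560,400:]=b3
cv2.imwrite("pics/crop.png",o)
```

```text
wood 112 460 126 size 31 100 long axis deg 95.2
sq 244 481 314 size 149 143 long axis deg 86.3
long 246 470 -398 size 178 105 long axis deg 85.3
quoin 75 641 96 size 20 54 long axis deg 113.9
pl1 [689. -40.  10.]
pl2 [ 714. -122.   10.]
pl3 [ 470. -190.   10.]
pl4 [ 446. -109.   10.]
tabcand [ 0.475 -0.078  0.118]
```

View pics/crop.png

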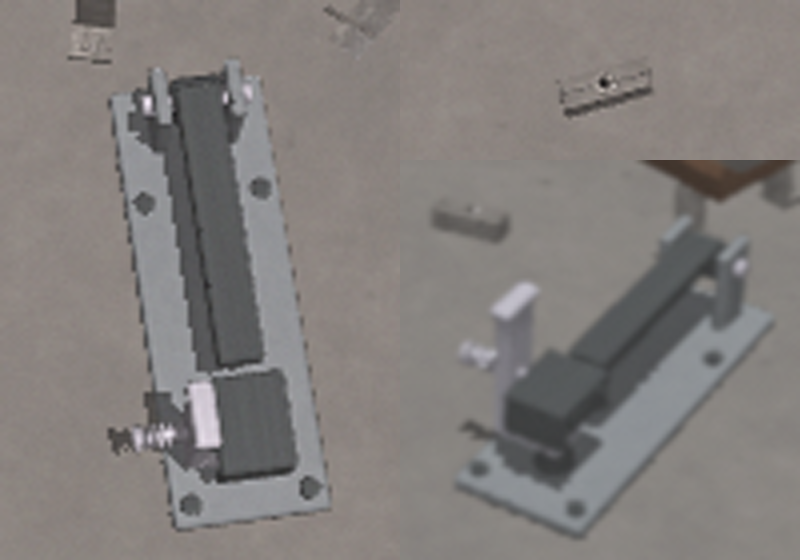

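```bash
cat >> h.py <<'E'
def go(x,y,z,yaw=None):
    "shift (tool axes after the turn, cm) and turn about tool z (deg) to reach a down-pointing pose"
    o=env.get_obs();p=np.array(o['tool_pos']);r=o['tool_rot'];Rt=R.from_euler('xyz',r,degrees=True)
    if yaw is None: yaw=r[2]
    G=R.from_euler('xyz',[180,0,yaw],degrees=True)
    print("t",round(o['time_s'],2),"pos",np.round(p,4),"rot",np.round(r,1),"F",np.round(o['force'],1),"w",round(o['grip_width'],4))
    print("turn rotvec",np.degrees((Rt.inv()*G).as_rotvec()).round(2),"then shift cm",(100*G.inv().apply(np.array([x,y,z])-p)).round(2))
E
python3 - <<'E'
from h import *
import pickle
K=pickle.load(open("pics/top.pkl","rb"))
print("press edge",ray(K,255,138,.08).round(3),ray(K,300,143,.08).round(3)); print("lip",ray(K,361.2,253.2,.12).round(3))
print("head",ray(K,374,256,.073).round(3))
go(.641,.096,.12,113.9)
E
```

```text
press edge [0.731 0.153 0.08 ] [0.732 0.051 0.08 ]
lip [ 0.493 -0.109  0.12 ]
head [ 0.499 -0.14   0.073]
t 0.1 pos [0.2677 0.5917 0.2216] rot [-179.9    0.   155.7] F [-0.2  0.4 -0.6] w 0.0869
turn rotvec [-9.000e-02  4.000e-02  4.176e+01] then shift cm [-60.45  14.04  10.16]
```

Call:
servo_tool --plan '[[1,[0,0,1],[0,0,-6.9]],[1,[0,0,1],[0,0,-6.9]],[1,[0,0,1],[0,0,-6.9]],[1,[0,0,1],[0,0,-6.9]],[1,[0,0,0],[0,0,-6.9]],[1,[0,0,0],[0,0,-6.9]],[1,[0,0,0],[0,0,-6.8]],[1,[-0.93,-4,0],[0,0,0]],[1,[-0.93,-4,0],[0,0,0]],[1,[-0.93,-4,0],[0,0,0]],[1,[-0.93,-4,0],[0,0,0]],[1,[-0.93,-4,0],[0,0,0]],[1,[-0.93,-4,0],[0,0,0]],[1,[-0.93,-4,0],[0,0,0]],[1,[-0.93,-4,0],[0,0,0]],[1,[-0.93,-4,0],[0,0,0]],[1,[-0.93,-4,0],[0,0,0]],[1,[-0.93,-4,0],[0,0,0]],[1,[-0.93,-4,0],[0,0,0]]]'

```text
time_s: 1.68
tool_pos: [0.5735, 0.2092, 0.1676]
tool_rot: [-180.0, -1.1, -152.6]
force: [1.9, 0.7, -0.8]
grip_width: 0.0872
```

Run:
```python
from h import *
go(.641,.096,.12,203.9);print(np.round(env.get_obs()['qpos'],1))
```

```text
t 1.68 pos [0.5735 0.2092 0.1676] rot [-180.    -1.1 -152.6] F [ 1.9  0.7 -0.8] w 0.0872
turn rotvec [-0.06 -1.11  3.52] then shift cm [ -1.59 -13.09   4.76]
[-26.6  16.1   4.8  92.5  -1.3  72.6  95.8]
```

Tracking is good. Go on and look with the wrist camera.

Call:
servo_tool --plan '[[1,[-0.6,-3.2,0.9],[0,-1.1,3.5]],[1,[-0.4,-3.2,0.9],[0,0,0]],[1,[-0.4,-3.2,0.9],[0,0,0]],[1,[-0.4,-3.2,0.9],[0,0,0]],[1,[0,-0.3,0.2],[0,0,0]],[1,[0,0,0],[0,0,0]]]'

```text
time_s: 2.18
tool_pos: [0.6512, 0.0775, 0.1257]
tool_rot: [-179.5, -0.1, -157.2]
force: [-0.6, 0.6, 0.3]
grip_width: 0.0868
```

Run:
```python
from h import *
go(.641,.096,.006,203.9)
im,K=cam("wrist");cv2.imwrite("pics/w1.png",im)
print("cam",K[5].round(3)); print("pred",proj(K,[.641,.096,.018]))
g=cv2.cvtColor(im,cv2.COLOR_BGR2GRAY)
```

```text
t 2.18 pos [0.6512 0.0775 0.1257] rot [-1.795e+02 -1.000e-01 -1.572e+02] F [-0.6  0.6  0.3] w 0.0868
turn rotvec [-0.46 -0.1  -1.09] then shift cm [ 0.19  2.11 11.97]
cam [0.586 0.051 0.287]
pred [346.45786451 237.01536961]
```

View pics/w1.png

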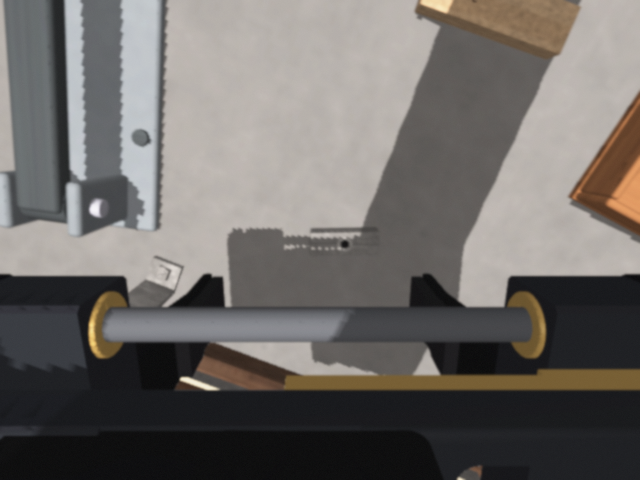

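The wrist view shows the quoin centred on its key hole at about (344,242), spanning u 310–378 (the jagged part to its left is shadow).

Run:
```python
from h import *
im,K=cam("wrist")
print(ray(K,344.5,243,.018),ray(K,310,242,.018),ray(K,378,242,.018))
q=ray(K,344.5,243,.018); go(q[0],q[1],.006,203.9)
```

```text
[0.64559185 0.09565344 0.018     ] [0.65497506 0.07159369 0.018     ] [0.63510035 0.11835997 0.018     ]
t 2.28 pos [0.6508 0.0787 0.1263] rot [-1.795e+02 -1.000e-01 -1.571e+02] F [-0.6  0.4 -0.1] w 0.0874
turn rotvec [-0.47 -0.08 -0.98] then shift cm [-0.21  1.76 12.03]
```

Call:
servo_tool --plan '[[1,[-0.1,1.7,2.5],[-0.5,0,-1]],[1,[0,0,3],[0,0,0]],[1,[0,0,3],[0,0,0]],[1,[0,0,1.5],[0,0,0]],[1,[0,0,0],[0,0,0]]]'

```text
time_s: 2.7
tool_pos: [0.6455, 0.1073, 0.028]
tool_rot: [179.7, 0.5, -155.4]
force: [-0.2, 0.0, -0.4]
grip_width: 0.0874
```

Run:
```python
from h import *
go(.644,.0957,.006,203.9)
```

```text
t 2.7 pos [0.6455 0.1073 0.028 ] rot [ 179.7    0.5 -155.4] F [-0.2  0.  -0.4] w 0.0874
turn rotvec [0.29 0.52 0.75] then shift cm [ 0.61 -1.    2.2 ]
```

Call:
servo_tool --plan '[[1,[0.5,-0.9,0.3],[0,0,0.7]],[1,[0,0,0],[0,0,0]],[1,[0,0,0],[0,0,0]]]'

```text
time_s: 2.95
tool_pos: [0.6441, 0.1015, 0.0267]
tool_rot: [179.6, 0.6, -155.8]
force: [0.6, 0.3, 0.9]
grip_width: 0.0865
```

Run:
```python
from h import *
go(.644,.0957,.006,203.9)
```

```text
t 2.95 pos [0.6441 0.1015 0.0267] rot [ 179.6    0.6 -155.8] F [0.6 0.3 0.9] w 0.0865
turn rotvec [0.41 0.6  0.35] then shift cm [ 0.24 -0.53  2.07]
```

Call:
servo_tool --plan '[[1,[0.25,-0.5,1.2],[0.4,0.5,0.3]],[1,[0,-0.1,0.8],[0,0,0]],[1,[0,0,0.1],[0,0,0]],[1,[0,0,0],[0,0,0]]]'

```text
time_s: 3.28
tool_pos: [0.6475, 0.0945, 0.0081]
tool_rot: [-179.9, 0.5, -156.1]
force: [-0.3, 0.9, -0.2]
grip_width: 0.0871
```

Run:
```python
from h import *
go(.644,.0957,.006,203.9)
```

```text
t 3.28 pos [0.6475 0.0945 0.0081] rot [-179.9    0.5 -156.1] F [-0.3  0.9 -0.2] w 0.0871
turn rotvec [-0.13  0.46 -0.02] then shift cm [0.27 0.25 0.21]
```

Call:
servo_tool --force 30 --plan '[[1,[0.3,0.2,0.2],[0,0.4,0]],[0,[0,0,0],[0,0,0]],[0,[0,0,0],[0,0,0]],[0,[0,0,0],[0,0,0]],[0,[0,0,0],[0,0,0]],[0,[0,0,0],[0,0,0]],[0,[0,0,0],[0,0,0]]]'

```text
time_s: 3.87
tool_pos: [0.6441, 0.0953, 0.0064]
tool_rot: [-179.9, 0.1, -156.1]
force: [-0.3, -0.6, 0.5]
grip_width: 0.0551
```

Run:
```python
from h import *
go(.481,.314,.12,176)
```

```text
t 3.87 pos [0.6441 0.0953 0.0064] rot [-1.799e+02  1.000e-01 -1.561e+02] F [-0.3 -0.6  0.5] w 0.0551
turn rotvec [-0.11  0.11 27.86] then shift cm [ 17.8   20.68 -11.36]
```

Call:
servo_tool --plan '[[0,[0,0,0],[0,0,0]],[0,[0,0,0],[0,0,0]],[0,[0,0,-2],[0,0,0]],[0,[0,0,-3],[0,0,0]],[0,[0,0,-3],[0,0,0]],[0,[0,0,-2],[0,0,0]]]'

```text
time_s: 4.37
tool_pos: [0.6381, 0.0945, 0.1017]
tool_rot: [180.0, -0.8, -156.1]
force: [1.3, -0.5, 0.1]
grip_width: 0.0525
```

Call:
servo_tool --plan '[[0,[0,0,0],[0,0,5]],[0,[0,0,0],[0,0,7]],[0,[0,0,0],[0,0,7]],[0,[0,0,0],[0,0,7]],[0,[1.5,1.7,0],[0,0,0]],[0,[2.5,3,0],[0,0,0]],[0,[2.5,3,0],[0,0,0]],[0,[2.5,3,0],[0,0,0]],[0,[2.5,3,0],[0,0,0]],[0,[2.5,3,0],[0,0,0]],[0,[1.5,1.7,0],[0,0,0]],[0,[0,0,0],[0,0,0]]]'

```text
time_s: 5.37
tool_pos: [0.4935, 0.2902, 0.1077]
tool_rot: [-179.7, 0.0, 176.2]
force: [-1.0, 0.4, -1.5]
grip_width: 0.0525
```

Run:
```python
from h import *
go(.481,.314,.03,176)
```

```text
t 5.37 pos [0.4935 0.2902 0.1077] rot [-179.7    0.   176.2] F [-1.   0.4 -1.5] w 0.0525
turn rotvec [-0.32  0.05  0.23] then shift cm [1.41 2.28 7.77]
```

Call:
servo_tool --plan '[[0,[1.0,1.6,0.5],[0,0,0]],[0,[0.3,0.4,1.5],[0,0,0]],[0,[0,0,2.5],[0,0,0]],[0,[0,0,2],[0,0,0]],[0,[0,0,0.5],[0,0,0]],[0,[0,0,0],[0,0,0]]]'

```text
time_s: 5.87
tool_pos: [0.4819, 0.3136, 0.0373]
tool_rot: [-179.8, 0.3, 176.5]
force: [-0.5, -0.0, -1.7]
grip_width: 0.0529
```

Run:
```python
from h import *
go(.481,.314,.018,176)
```

```text
t 5.87 pos [0.4819 0.3136 0.0373] rot [-179.8    0.3  176.5] F [-0.5 -0.  -1.7] w 0.0529
turn rotvec [-0.16  0.28  0.53] then shift cm [0.09 0.03 1.93]
```

Call:
servo_tool --plan '[[0,[0,0,1],[0,0,0]],[0,[0,0,0.7],[0,0,0]],[0,[0,0,0.2],[0,0,0]],[0,[0,0,0],[0,0,0]],[0.8,[0,0,0],[0,0,0]],[0.8,[0,0,0],[0,0,0]],[0.8,[0,0,0],[0,0,0]],[0.8,[0,0,0],[0,0,0]],[0.8,[0,0,-1],[0,0,0]],[0.8,[0,0,-3],[0,0,0]],[0.8,[0,0,-3],[0,0,0]],[0.8,[0,0,-2.5],[0,0,0]]]'

```text
time_s: 6.87
tool_pos: [0.4817, 0.3107, 0.1155]
tool_rot: [-179.6, 0.1, 176.3]
force: [0.4, -0.0, 0.3]
grip_width: 0.0696
```

Run:
```python
from h import *
go(.460,.126,.12,95.2)
im,K=cam("wrist");cv2.imwrite("pics/w2.png",cv2.resize(im,(480,360)))
```

```text
t 6.87 pos [0.4817 0.3107 0.1155] rot [-1.796e+02  1.000e-01  1.763e+02] F [ 0.4 -0.   0.3] w 0.0696
turn rotvec [-0.25  0.37 81.13] then shift cm [-18.2   -3.83  -0.45]
```

View pics/w2.png

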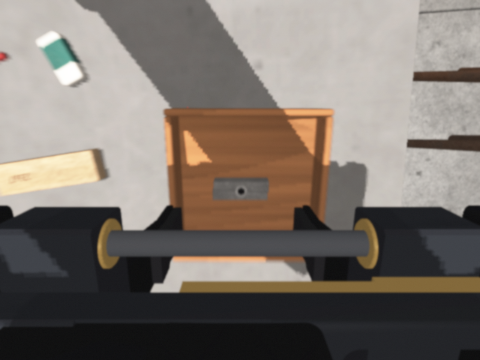

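The quoin lies flat in the middle of the square bin (240,188). Next, the wood piece.

Call:
servo_tool --plan '[[0.8,[0,0,0],[0,0,5]],[0.8,[0,0,0],[0,0,7]],[0.8,[0,0,0],[0,0,7]],[0.8,[0,0,0],[0,0,7]],[0.8,[0,0,0],[0,0,7]],[0.8,[0,0,0],[0,0,7]],[0.8,[0,0,0],[0,0,7]],[0.8,[0,0,0],[0,0,7]],[0.8,[0,0,0],[0,0,7]],[0.8,[0,0,0],[0,0,7]],[0.8,[0,0,0],[0,0,7]],[0.8,[0,0,0],[0,0,5]],[0.8,[-2,-0.4,0],[0,0,0]],[0.8,[-3.5,-0.7,0],[0,0,0]],[0.8,[-3.5,-0.7,0],[0,0,0]],[0.8,[-3.5,-0.7,0],[0,0,0]],[0.8,[-3,-0.6,0],[0,0,0]],[0.8,[-1.5,-0.3,0],[0,0,0]],[0.8,[0,0,0],[0,0,0]]]'

```text
time_s: 8.5
tool_pos: [0.4678, 0.143, 0.1412]
tool_rot: [177.9, -1.2, 94.3]
force: [-0.1, -0.2, -0.0]
grip_width: 0.07
```

Run:
```python
from h import *
go(.460,.126,.006,95.2)
im,K=cam("wrist")
hsv=cv2.cvtColor(im,cv2.COLOR_BGR2HSV);m=cv2.inRange(hsv,(8,70,60),(25,255,255))
cx,cy=proj(K,[.46,.126,.017]);print("pred",cx,cy)
n,l,st,ce=cv2.connectedComponentsWithStats(m)
for i in range(1,n):
    if st[i,4]>800:
        c=max(cv2.findContours((l==i).astype('uint8'),0,1)[0],key=cv2.contourArea)[:,0,:]
        W=np.array([ray(K,u,v,.017)[:2] for u,v in c],np.float32)*1000
        print(st[i],ce[i].round(),[np.round(q,1) for q in cv2.minAreaRect(W)])
```

```text
t 8.5 pos [0.4678 0.143  0.1412] rot [177.9  -1.2  94.3] F [-0.1 -0.2 -0. ] w 0.07
turn rotvec [ 2.07 -1.15 -0.91] then shift cm [-1.63 -0.93 13.52]
pred 300.8300663748673 255.4785238679858
[  237     0   227   112 20030] [351.  50.] [array([482.8, 283.9]), array([ 76.4, 150.8]), np.float64(86.4)]
[ 283  192   40  116 2835] [303. 235.] [array([461.7, 129.2]), array([29.6, 95.9]), np.float64(5.7)]
[ 129  291   33   68 1206] [142. 325.] [array([335.2,  57.8]), array([62.1, 24.6]), np.float64(84.7)]
[ 472  291   34   68 1201] [492. 325.] [array([624.6,  74.8]), array([26.8, 65.1]), np.float64(14.4)]
[ 240  368  400   23 7132] [459. 381.] [array([594.7,  21.3]), array([360.6,  22.5]), np.float64(2.9)]
```

Agrees within a few mm with the top view. Descend.

Call:
servo_tool --plan '[[0.8,[-1,-0.5,1],[2,-1.1,-0.9]],[0.8,[-0.6,-0.3,2.5],[0,0,0]],[0.8,[0,0,3],[0,0,0]],[0.8,[0,0,3],[0,0,0]],[0.8,[0,0,1.2],[0,0,0]],[0.8,[0,0,0],[0,0,0]]]'

```text
time_s: 9.05
tool_pos: [0.4676, 0.1403, 0.0362]
tool_rot: [179.2, -0.6, 95.8]
force: [-0.7, -0.1, 0.8]
grip_width: 0.0693
```

Run:
```python
from h import *
go(.461,.127,.006,95.4)
```

```text
t 9.05 pos [0.4676 0.1403 0.0362] rot [179.2  -0.6  95.8] F [-0.7 -0.1  0.8] w 0.0693
turn rotvec [ 0.84 -0.59  0.42] then shift cm [-1.26 -0.78  3.02]
```

Call:
servo_tool --plan '[[0.8,[-1.3,-0.8,0.3],[0.8,-0.5,0.3]],[0.8,[-0.4,-0.3,1],[0,0,0]],[0.8,[-0.1,0,1],[0,0,0]],[0.8,[0,0,0.3],[0,0,0]],[0.8,[0,0,0],[0,0,0]]]'

```text
time_s: 9.47
tool_pos: [0.4598, 0.1239, 0.0104]
tool_rot: [179.8, -0.2, 95.8]
force: [0.5, -0.3, -0.1]
grip_width: 0.0697
```

Run:
```python
from h import *
go(.461,.127,.006,95.4)
```

```text
t 9.47 pos [0.4598 0.1239 0.0104] rot [179.8  -0.2  95.8] F [ 0.5 -0.3 -0.1] w 0.0697
turn rotvec [ 0.2  -0.17  0.37] then shift cm [0.3  0.15 0.44]
```

Call:
servo_tool --force 30 --plan '[[0.8,[0.2,0.1,0.5],[0,0,0]],[0,[0,0,0.1],[0,0,0]],[0,[0,0,0],[0,0,0]],[0,[0,0,0],[0,0,0]],[0,[0,0,0],[0,0,0]],[0,[0,0,0],[0,0,0]],[0,[0,0,0],[0,0,0]],[0,[0,0,0],[0,0,0]],[0,[0,0,-2],[0,0,0]],[0,[0,0,-4],[0,0,0]],[0,[0,0,-4],[0,0,0]],[0,[0,0,-4],[0,0,0]],[0,[0,0,-2],[0,0,0]]]'

```text
time_s: 10.55
tool_pos: [0.4563, 0.1242, 0.1658]
tool_rot: [-179.6, 0.1, 95.7]
force: [0.5, 0.6, 0.2]
grip_width: 0.0295
```

Run:
```python
from h import *
go(.470,-.398,.17,85.3)
```

```text
t 10.55 pos [0.4563 0.1242 0.1658] rot [-1.796e+02  1.000e-01  9.570e+01] F [0.5 0.6 0.2] w 0.0295
turn rotvec [-0.4   0.13 10.42] then shift cm [-51.93   5.64  -0.42]
```

Call:
servo_tool --plan '[[0,[0,0,-2],[0,0,5]],[0,[-1.5,0.2,-0.5],[0,0,5]],[0,[-3.5,0.4,0],[0,0,0]],[0,[-4,0.4,0],[0,0,0]],[0,[-4,0.4,0],[0,0,0]],[0,[-4,0.4,0],[0,0,0]],[0,[-4,0.4,0],[0,0,0]],[0,[-4,0.4,0],[0,0,0]],[0,[-4,0.4,0],[0,0,0]],[0,[-4,0.4,0],[0,0,0]],[0,[-4,0.4,0],[0,0,0]],[0,[-4,0.4,0],[0,0,0]],[0,[-4,0.4,0],[0,0,0]],[0,[-3,0.4,0],[0,0,0]],[0,[-1.5,0.2,0],[0,0,0]],[0,[0,0,0],[0,0,0]]]'

```text
time_s: 11.88
tool_pos: [0.475, -0.3897, 0.1993]
tool_rot: [179.1, -0.3, 86.0]
force: [-0.6, 1.2, -0.5]
grip_width: 0.0297
```

Run:
```python
from h import *
go(.470,-.398,.02,85.3)
```

```text
t 11.88 pos [ 0.475  -0.3897  0.1993] rot [179.1  -0.3  86. ] F [-0.6  1.2 -0.5] w 0.0297
turn rotvec [ 0.87 -0.29  0.65] then shift cm [-0.86 -0.43 17.93]
```

Call:
servo_tool --plan '[[0,[-0.8,-0.4,1.5],[0.8,0,0.6]],[0,[-0.4,-0.2,4],[0,0,0]],[0,[0,0,4],[0,0,0]],[0,[0,0,4],[0,0,0]],[0,[0,0,1],[0,0,0]],[0,[0,0,0],[0,0,0]]]'

```text
time_s: 12.38
tool_pos: [0.4709, -0.3998, 0.0518]
tool_rot: [179.7, -0.3, 85.3]
force: [-0.5, -0.3, 0.4]
grip_width: 0.0298
```

Run:
```python
from h import *
go(.470,-.398,.014,85.3)
```

```text
t 12.38 pos [ 0.4709 -0.3998  0.0518] rot [179.7  -0.3  85.3] F [-0.5 -0.3  0.4] w 0.0298
turn rotvec [ 0.34 -0.3   0.03] then shift cm [ 0.17 -0.11  3.78]
```

Call:
servo_tool --plan '[[0,[0.1,0,1.2],[0,0,0]],[0,[0,0,1.2],[0,0,0]],[0,[0,0,1],[0,0,0]],[0,[0,0,0.3],[0,0,0]],[0,[0,0,0],[0,0,0]],[0.5,[0,0,0],[0,0,0]],[0.5,[0,0,0],[0,0,0]],[0.5,[0,0,0],[0,0,0]],[0.5,[0,0,-1],[0,0,0]],[0.5,[0,0,-3.5],[0,0,0]],[0.5,[0,0,-4],[0,0,0]],[0.5,[0,0,-4],[0,0,0]],[0.5,[0,0,-4],[0,0,0]],[0.5,[0,0,-1.5],[0,0,0]]]'

```text
time_s: 13.55
tool_pos: [0.4711, -0.3988, 0.2073]
tool_rot: [179.4, -0.2, 85.4]
force: [0.4, -1.5, -0.1]
grip_width: 0.0436
```

Run:
```python
from h import *
go(.493,-.109,.19,16)
im,K=cam("top")
import pickle; pickle.dump(K,open("pics/top.pkl","wb"))
s,K2=cam("scene")
o=np.zeros((600,800,3),'uint8')
o[:300,:800]=cv2.resize(im[160:340,120:600],(800,300))
o[300:600,:400]=cv2.resize(s[330:420,370:490],(400,300),interpolation=2)
o[300:600,400:]=cv2.resize(s[235:335,310:443],(400,300),interpolation=2)
cv2.imwrite("pics/c4.png",o);cv2.imwrite("pics/scene4.png",s);cv2.imwrite("pics/top4.png",im)
```

```text
t 13.55 pos [ 0.4711 -0.3988  0.2073] rot [179.4  -0.2  85.4] F [ 0.4 -1.5 -0.1] w 0.0436
turn rotvec [ 0.36 -0.57 69.36] then shift cm [ 10.1  -27.26   1.73]
```

View pics/c4.png

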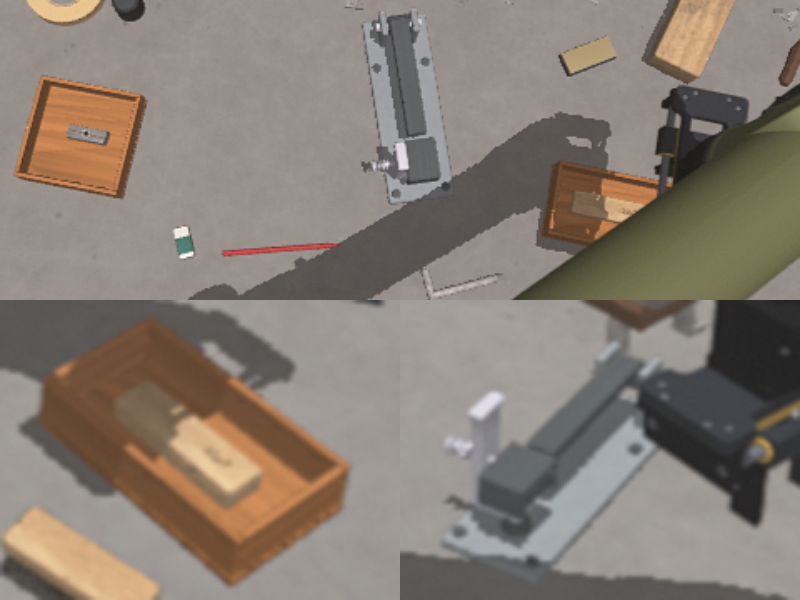

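Both pieces are in their bins: the quoin at (88,134), and the wood flat in the long bin in both views. Now I need the tab and the spring rod beside it from two views.

Run:
```python
from h import *
import pickle
K=pickle.load(open("pics/top.pkl","rb"));K2=pickle.load(open("pics/scene.pkl","rb"))
def dirn(K,u,v):
    d=K[4]@np.array([(u-K[2])/K[0],(v-K[3])/K[1],1]);return d/np.linalg.norm(d)
def tri(a,b):
    d1,d2=dirn(K,*a),dirn(K2,*b);n=np.cross(d1,d2)
    s=np.linalg.solve(np.c_[d1,-d2,n],K2[5]-K[5]);return (K[5]+d1*s[0]+n*s[2]/2).round(4),round(abs(s[2]*np.linalg.norm(n)),4)
print("lip",tri((361.2,253.2),(339.5,270)))
print("spring end",tri((343,259.5),(326.5,283.5)))
print("head",tri((374,255.5),(347,290)))
# lip contour by brightness in top
im=cv2.imread("pics/top0.png");m=(im.min(2)>185).astype('uint8');m[:, :356]=0;m[:,368:]=0;m[:242]=0;m[:266][265:]=0
ys,xs=np.where(m[:268]);print(len(xs),xs.mean(),ys.mean(),ray(K,xs.mean(),ys.mean(),.122).round(4))
# hinge line / bar long axis for the stand heading
P=[ray(K,310+u/4,150+v/4,.01)[:2] for u,v in((112,97),(258,82),(330,507),(177,527))]
P=np.array(P);a=P[0]-P[3];b=P[1]-P[2];c=P[0]-P[1];d=P[3]-P[2]
for q in(a,b):print(np.degrees(np.arctan2(q[1],q[0])),np.linalg.norm(q))
for q in(c,d):print(np.degrees(np.arctan2(q[1],q[0]))-90,np.linalg.norm(q))
print(P.mean(0))
```

```text
lip (array([ 0.4947, -0.1104,  0.1164]), np.float64(0.0023))
spring end (array([ 0.4855, -0.0757,  0.0622]), np.float64(0.0012))
head (array([ 0.4982, -0.1387,  0.0723]), np.float64(0.0051))
74 360.7837837837838 253.06756756756758 [ 0.4929 -0.1085  0.122 ]
15.003203901670503 0.2554284778238537
15.12041286142179 0.2535514630700731
13.419077202581107 0.08650937265528955
14.664694951287998 0.08699651351874131
[ 0.58058025 -0.1166319 ]
```

Call:
servo_tool --plan '[[0.5,[0,0,0],[0,0,5]],[0.5,[0,0,0],[0,0,7]],[0.5,[0,0,0],[0,0,7]],[0.5,[0,0,0],[0,0,7]],[0.5,[0,0,0],[0,0,7]],[0.5,[0,0,0],[0,0,7]],[0.5,[0,0,0],[0,0,7]],[0.5,[0,0,0],[0,0,7]],[0.5,[0,0,0],[0,0,7]],[0.5,[0,0,0],[0,0,6]],[0.5,[0.7,-2,0],[0,0,0]],[0.5,[1.4,-3.7,0],[0,0,0]],[0.5,[1.4,-3.8,0],[0,0,0]],[0.5,[1.4,-3.8,0],[0,0,0]],[0.5,[1.4,-3.8,0],[0,0,0]],[0.5,[1.2,-3.4,0],[0,0,0]],[0.5,[0.8,-2,0],[0,0,0]],[0.5,[0,0,0],[0,0,0]]]'

```text
time_s: 15.15
tool_pos: [0.4788, -0.1502, 0.2006]
tool_rot: [-179.6, 0.0, 15.6]
force: [0.4, 0.1, -0.4]
grip_width: 0.0435
```

Run:
```python
from h import *
go(.4935,-.109,.18,15);print(np.round(env.get_obs()['qpos'],1))
```

```text
t 15.15 pos [ 0.4788 -0.1502  0.2006] rot [-179.6    0.    15.6] F [ 0.4  0.1 -0.4] w 0.0435
turn rotvec [-0.43  0.    0.6 ] then shift cm [ 2.48 -3.6   2.06]
[-49.8  -0.7  65.  107.1   0.3  73.5 -59.2]
```

Call:
servo_tool --plan '[[0.5,[1.2,-1.8,1],[-0.4,0,0.6]],[0.5,[1.2,-1.7,0.5],[0,0,0]],[0.5,[0,0,0],[0,0,0]]]'

```text
time_s: 15.4
tool_pos: [0.4925, -0.1072, 0.1849]
tool_rot: [-179.8, -0.1, 15.1]
force: [-0.5, 0.5, -0.1]
grip_width: 0.0436
```

Run:
```python
from h import *
im,K=cam("wrist");cv2.imwrite("pics/w5.png",im)
go(.4935,-.109,.18,15);print(np.round(env.get_obs()['qpos'],1))
print("lip pred",proj(K,[.4935,-.109,.122]))
```

```text
t 15.45 pos [ 0.4919 -0.1094  0.1851] rot [-179.9   -0.    15. ] F [-0.7 -0.1 -0.7] w 0.0436
turn rotvec [-0.15 -0.03  0.02] then shift cm [0.17 0.   0.51]
[-51.7   1.   62.9 108.1  -1.1  71.4 -63.5]
lip pred [319.24247527 254.22039403]
```

View pics/w5.png

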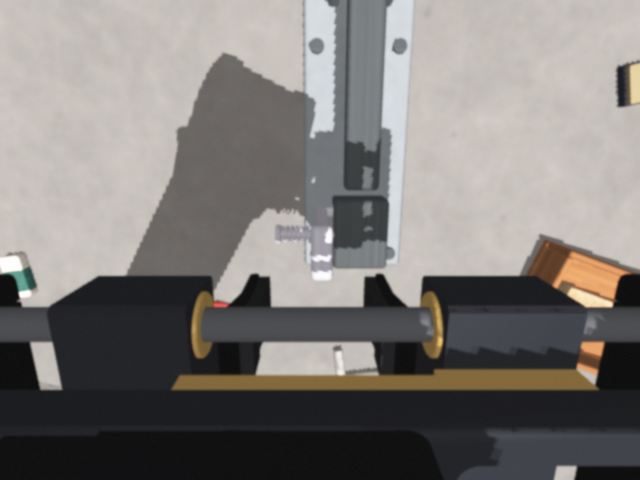

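The lip shows at about u 311–331, with its near end at v≈278; the grip lines up laterally.

Run:
```python
from h import *
im,K=cam("wrist")
fx=K[0]
a=proj(K,[.4935-.018*.966,-.109-.018*.26,.122]);b=proj(K,[.4935+.018*.966,-.109+.018*.26,.122]);print("pred lip ends",a,b)
print(ray(K,321.5,278,.122),ray(K,311,270,.122),ray(K,331,270,.122))
m=im[:,321].min(1);print(m[195:285:3])
print(np.array(im[262].min(1))[300:342:2], np.array(im[245].min(1))[300:342:2])
```

```text
pred lip ends [315.98076741 279.11249847] [316.01412368 224.20010629]
[ 0.47777157 -0.11689418  0.122     ] [ 0.48124256 -0.10901023  0.122     ] [ 0.48458231 -0.1213009   0.122     ]
[116 116 116 116 121 121 123 121 119 120 145 158 161 160 161 158 159 158
 158 161 241 251 207 157 155 201 250 244 192 188]
[186 183 185 186 160 149 160 160 160 160 165 172 159 153 142 106  99 119
 123 124 122] [184 170 185 208 172 149 157 161 160 156 157 159 159 157 146 108  63  64
  60  60  61]
```

Call:
servo_tool --plan '[[0.5,[0.15,0.15,1.5],[0,0,0]],[0.5,[0.1,0.1,3],[0,0,0]],[0.5,[0,0,2.5],[0,0,0]],[0.5,[0,0,0.5],[0,0,0]],[0.5,[0,0,0],[0,0,0]]]'

```text
time_s: 15.92
tool_pos: [0.496, -0.1231, 0.1109]
tool_rot: [179.7, -0.2, 14.3]
force: [0.1, 0.9, 0.8]
grip_width: 0.0435
```

Run:
```python
from h import *
go(.494,-.111,.084,15);print(np.round(env.get_obs()['qpos'],1))
```

```text
t 15.92 pos [ 0.496  -0.1231  0.1109] rot [179.7  -0.2  14.3] F [0.1 0.9 0.8] w 0.0435
turn rotvec [ 0.26 -0.19 -0.74] then shift cm [ 0.12 -1.22  2.69]
[-46.9  10.4  63.3 112.5 -10.3  62.9 -55. ]
```

Call:
servo_tool --plan '[[0.5,[0.1,-1.2,0],[0,0,-0.7]],[0.5,[0,-0.4,0.3],[0,0,0]],[0.5,[0,0,0.2],[0,0,0]],[0.5,[0,0,0],[0,0,0]]]'

```text
time_s: 16.25
tool_pos: [0.4939, -0.1124, 0.1092]
tool_rot: [179.5, -0.3, 14.6]
force: [0.0, 0.2, 0.6]
grip_width: 0.0432
```

Run:
```python
from h import *
go(.494,-.111,.084,15);print(np.round(env.get_obs()['qpos'],1))
```

```text
t 16.25 pos [ 0.4939 -0.1124  0.1092] rot [179.5  -0.3  14.6] F [0.  0.2 0.6] w 0.0432
turn rotvec [ 0.46 -0.32 -0.44] then shift cm [ 0.04 -0.13  2.52]
[-48.6   9.3  63.3 113.3  -9.1  62.2 -56.9]
```

Call:
servo_tool --plan '[[0.5,[0,-0.2,0.8],[0.4,-0.3,-0.4]],[0.5,[0,-0.1,0.8],[0,0,0]],[0.5,[0,-0.1,0.7],[0,0,0]],[0.5,[0,0,0.1],[0,0,0]],[0.5,[0,0,0],[0,0,0]]]'

```text
time_s: 16.67
tool_pos: [0.4953, -0.1105, 0.0866]
tool_rot: [179.9, -0.3, 14.8]
force: [-0.1, -0.1, -0.1]
grip_width: 0.0437
```

Run:
```python
from h import *
go(.494,-.111,.084,15);print(np.round(env.get_obs()['qpos'],1))
```

```text
t 16.67 pos [ 0.4953 -0.1105  0.0866] rot [179.9  -0.3  14.8] F [-0.1 -0.1 -0.1] w 0.0437
turn rotvec [ 0.12 -0.34 -0.15] then shift cm [-0.14  0.01  0.26]
[-46.5  12.3  62.  114.3 -12.6  60.1 -53.9]
```

Call:
servo_tool --force 45 --plan '[[0.5,[-0.1,0,0.2],[0,0,0]],[0,[0,0,0],[0,0,0]],[0,[0,0,0],[0,0,0]],[0,[0,0,0],[0,0,0]],[0,[0,0,0],[0,0,0]],[0,[0,0,0],[0,0,0]],[0,[0,0,0],[0,0,0]],[0,[0,0,0],[0,0,0]]]'

```text
time_s: 17.33
tool_pos: [0.494, -0.1092, 0.085]
tool_rot: [-179.9, -0.3, 14.9]
force: [-0.5, -3.1, -2.0]
grip_width: 0.0121
```

Run:
```python
from h import *
go(.494,-.111,.084,15);print(np.round(env.get_obs()['qpos'],1))
```

```text
t 17.33 pos [ 0.494  -0.1092  0.085 ] rot [-179.9   -0.3   14.9] F [-0.5 -3.1 -2. ] w 0.0121
turn rotvec [-0.05 -0.33 -0.12] then shift cm [-0.05  0.17  0.1 ]
[-46.4  12.2  61.9 114.6 -12.7  60.  -53.8]
```

Call:
servo_tool --plan '[[0,[0,0,0],[0,0,0]],[0,[0,0,0],[0,0,0]],[0,[0,0,0],[0,0,0]]]'

```text
time_s: 17.58
tool_pos: [0.4941, -0.1094, 0.085]
tool_rot: [-180.0, -0.3, 14.9]
force: [-0.9, 0.6, -1.3]
grip_width: 0.0124
```

Call:
servo_tool --plan '[[0,[0,-0.5,0],[0,0,0]],[0,[0,-0.6,0],[0,0,0]],[0,[0,-0.6,0],[0,0,0]]]'

```text
time_s: 17.83
tool_pos: [0.4912, -0.0983, 0.0853]
tool_rot: [179.5, -0.5, 14.6]
force: [2.9, -5.8, -4.7]
grip_width: 0.0122
```

Run:
```python
from h import *
go(.494,-.109,.085,15);print(np.round(env.get_obs()['qpos'],1),env.get_obs()['wrist_torque'])
```

```text
t 17.83 pos [ 0.4912 -0.0983  0.0853] rot [179.5  -0.5  14.6] F [ 2.9 -5.8 -4.7] w 0.0122
turn rotvec [ 0.55 -0.51 -0.38] then shift cm [-0.01  1.11  0.03]
[-49.1  10.6  62.4 115.6 -10.7  59.2 -57.1] [-1.11507929 -0.29802333  0.07435566]
```

Call:
servo_tool --plan '[[0,[0,-0.6,0],[0.5,-0.4,-0.3]],[0,[0,-0.4,0],[0,0,0]],[0,[0,-0.1,0],[0,0,0]],[0,[0,0,0],[0,0,0]]]'

```text
time_s: 18.17
tool_pos: [0.4904, -0.0948, 0.086]
tool_rot: [179.1, -0.4, 14.8]
force: [2.9, -6.9, -3.4]
grip_width: 0.0122
```

Run:
```python
from h import *
go(.494,-.109,.085,15);print(np.round(env.get_obs()['qpos'],1),env.get_obs()['wrist_torque'])
```

```text
t 18.17 pos [ 0.4904 -0.0948  0.086 ] rot [179.1  -0.4  14.8] F [ 2.9 -6.9 -3.4] w 0.0122
turn rotvec [ 0.93 -0.38 -0.24] then shift cm [-0.02  1.46  0.1 ]
[-50.1  10.2  62.5 115.7  -9.7  59.1 -58.2] [-1.17368893 -0.4209082   0.0976624 ]
```

Call:
servo_tool --plan '[[0,[0,-0.6,0],[0.9,-0.3,0]],[0,[0,-0.5,0],[0,0,0]],[0,[0,-0.3,0],[0,0,0]],[0,[0,-0.2,0],[0,0,0]]]'

```text
time_s: 18.5
tool_pos: [0.4895, -0.0896, 0.087]
tool_rot: [178.9, -0.4, 14.4]
force: [4.0, -5.8, -4.8]
grip_width: 0.0127
```

Run:
```python
from h import *
go(.494,-.109,.085,15);print(np.round(env.get_obs()['qpos'],1),env.get_obs()['wrist_torque'])
```

```text
t 18.5 pos [ 0.4895 -0.0896  0.087 ] rot [178.9  -0.4  14.4] F [ 4.  -5.8 -4.8] w 0.0127
turn rotvec [ 1.1  -0.44 -0.57] then shift cm [-0.06  1.99  0.2 ]
[-51.2   9.4  62.7 116.   -8.8  59.  -59.9] [-1.34460677 -0.41901264  0.11518693]
```

Call:
servo_tool --plan '[[0,[0.08,-0.15,-0.5],[0.5,-1.5,-0.3]],[0,[0.08,-0.15,-0.5],[0,-1.5,0]],[0,[0.08,-0.15,-0.5],[0,-1.5,0]],[0,[0.08,-0.15,-0.5],[0,-1.5,0]]]'

```text
time_s: 18.83
tool_pos: [0.4954, -0.0911, 0.1083]
tool_rot: [178.4, 5.1, 14.3]
force: [5.6, -7.2, -6.5]
grip_width: 0.0125
```

```bash
cat >> h.py <<'E'
def st():
    go(.494,-.109,.085,15);o=env.get_obs();d=np.array(o['tool_pos'])-[.494,-.109,.085]
    c,s=np.cos(np.radians(15)),np.sin(np.radians(15))
    print("stand dx,dy,dz mm",np.round([1000*(c*d[0]+s*d[1]),1000*(-s*d[0]+c*d[1]),1000*d[2]],1),np.round(o['qpos'],1),np.round(o['wrist_torque'],2))
E
python3 -c "
from h import *
st()"
```

```text
t 18.83 pos [ 0.4954 -0.0911  0.1083] rot [178.4   5.1  14.3] F [ 5.6 -7.2 -6.5] w 0.0125
turn rotvec [ 1.52  5.08 -0.59] then shift cm [-0.6   1.69  2.33]
stand dx,dy,dz mm [ 6.  16.9 23.3] [-49.2  14.9  61.6 110.  -10.3  67.  -59.2] [-1.1  -0.79  0.3 ]
```

Call:
servo_tool --plan '[[0,[0.06,-0.3,-0.5],[0.7,-1.8,-0.3]],[0,[0.06,-0.3,-0.5],[0.4,-1.8,0]],[0,[0.06,-0.3,-0.5],[0,-1.6,0]],[0,[0.06,-0.2,-0.5],[0,-1.5,0]],[0,[0.06,-0.2,-0.4],[0,-1.2,0]]]'

```text
time_s: 19.25
tool_pos: [0.5037, -0.0873, 0.1326]
tool_rot: [178.1, 12.8, 14.1]
force: [3.6, -6.8, -5.7]
grip_width: 0.0121
```

```bash
python3 -c "
from h import *
st()"
```

```text
t 19.25 pos [ 0.5037 -0.0873  0.1326] rot [178.1  12.8  14.1] F [ 3.6 -6.8 -5.7] w 0.0121
turn rotvec [ 1.82 12.78 -0.67] then shift cm [-1.5   1.85  4.76]
stand dx,dy,dz mm [15.  18.5 47.6] [-45.8  22.3  59.6 101.8 -11.8  77.5 -58.4] [-1.01 -0.83  0.5 ]
```

Call:
servo_tool --plan '[[0,[0.06,-0.25,-0.5],[0.6,-2,-0.2]],[0,[0.06,-0.25,-0.5],[0.3,-1.6,0]],[0,[0.04,-0.2,-0.3],[0,-1,0]],[0,[0,-0.1,-0.1],[0,0,0]],[0,[0,-0.1,-0.1],[0,0,0]],[0,[0,-0.1,-0.1],[0,0,0]]]'

```text
time_s: 19.75
tool_pos: [0.5112, -0.0889, 0.1466]
tool_rot: [177.1, 17.4, 13.6]
force: [3.9, -5.3, -6.4]
grip_width: 0.0126
```

Run:
```python
from h import *
st()
s,K=cam("scene");im,_=cam("top")
o=np.zeros((600,800,3),'uint8')
o[:,:400]=cv2.resize(s[210:360,290:390],(400,600),interpolation=2);o[:300,400:]=cv2.resize(im[60:390,60:500],(400,300));o[300:,400:]=cv2.resize(s[150:450,150:550],(400,300))
cv2.imwrite("pics/c6.png",o);st()
```

```text
t 19.75 pos [ 0.5112 -0.0889  0.1466] rot [177.1  17.4  13.6] F [ 3.9 -5.3 -6.4] w 0.0126
turn rotvec [ 2.66 17.39 -0.92] then shift cm [-2.18  1.5   6.16]
stand dx,dy,dz mm [21.8 15.  61.6] [-43.6  26.8  58.5  96.7 -11.9  83.3 -58.2] [-0.69 -0.8   0.55]
t 19.85 pos [ 0.5112 -0.0887  0.1466] rot [177.1  17.3  13.6] F [ 3.3 -6.4 -6.5] w 0.0123
turn rotvec [ 2.64 17.37 -0.92] then shift cm [-2.18  1.51  6.16]
stand dx,dy,dz mm [21.8 15.1 61.6] [-43.6  26.7  58.5  96.7 -12.   83.3 -58.2] [-0.62 -0.84  0.57]
```

View pics/c6.png

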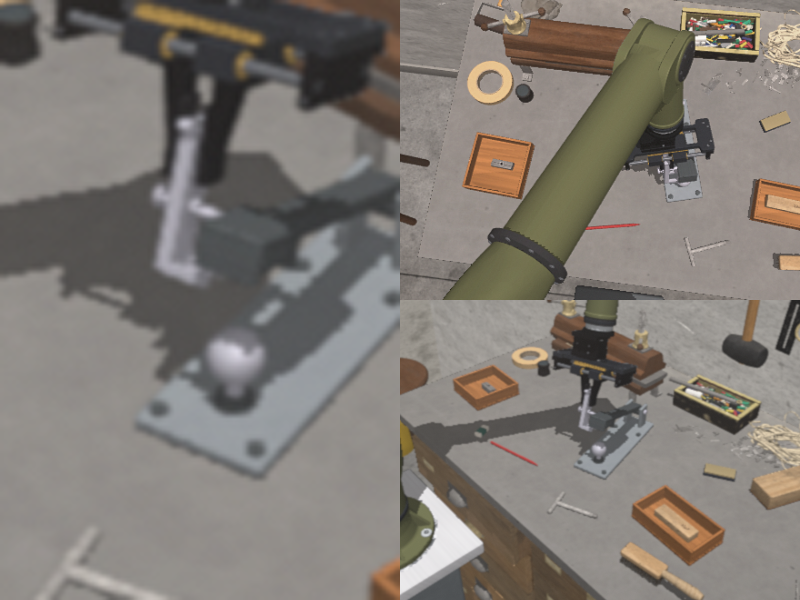

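The bar stands well clear of the exposed ball (235,355 in the left crop), with the tab held in the jaws. The quoin and wood piece are in their bins, and the bystanders that can be seen look unmoved.

```bash
python3 -c "
from h import *
st(); print(env.sign_off())"
```

```text
t 19.85 pos [ 0.5112 -0.0887  0.1466] rot [177.1  17.3  13.6] F [ 3.3 -6.4 -6.5] w 0.0123
turn rotvec [ 2.64 17.37 -0.92] then shift cm [-2.18  1.51  6.16]
stand dx,dy,dz mm [21.8 15.1 61.6] [-43.6  26.7  58.5  96.7 -12.   83.3 -58.2] [-0.62 -0.84  0.57]
the job is handed in; nothing more can be done
None
```

The job is done and handed in at 19.85 s of the 64 s. The quoin went into the square bin first, then the wooden piece into the long bin. I then pulled the latch about 20 mm and raised the bar, and the gripper still holds it by the tab.

**Last checks:**
- **Lift:** The tool rose 61.6 mm from where it gripped the tab, which puts the socket about 60 mm above the ball. I worked this out from the tool pose and did not measure the socket itself. The scene picture shows the ball bare and the bar clear of it.
- **Holding:** The last readings were steady, with about 10 N on the wrist.
- **Pieces:** Both lie flat in their bins. The other loose items look unmoved where they can be seen; the eraser is only partly visible in the last picture, and I did not measure any of them.

**What disagreed:**
- **Grip width:** The fingers read 12.3 mm on the tab, which is listed as 10 mm thick. I put this down to a slight angle between pads and tab or to contact with the lip; nothing slipped visibly.
- **Latch:** The tool's sideways position dropped from about 20 mm to 15 mm during the lift, partly because the tool tilted. The latch may have slid back a little, but the fork was already clear of the ball by then.

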